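# Shut and latch the sliding-lid storage case

## Robot

A 6-joint arm with a two-finger parallel gripper is mounted at the origin on the work surface. World frame = base frame: x ahead of the robot, y to its left, z up, the work surface at z = 0. Lengths are in m, angles in rad, forces in N, time in s.
With the tool pointing down it reaches from about 0.375 to 0.975 m from the base axis. Payload 3.8 kg.
Tool frame: the origin (TCP) lies midway between the tips of the shut fingers; the grasp point (between the pads) lies 19 mm behind it; x points along the fingers, z is the direction in which the jaws open and shut, and the axes are right-handed (so a half turn about x gives the same grasp; the last joint's range is limited). The gripper opens to 85 mm and grips with 20 to 120 N. Pads are 22 mm wide; open, the fingers measure 114 mm over their backs; the gripper's body (76 mm by 85 mm) begins 54 mm behind the grasp point. The pads swing forward as they close: fully open they stand 13 mm farther back than shut.
Start: joints at [-1.348, 0.264, 1.604, -0, 1.274, -0.037], TCP at [0.173, -0.652, 0.231] pointing down, gripper open.
Joint ranges: [-2.63, 2.63], [-0.94, 2.18], [0.31, 2.57], [-1.31, 4.45], [0, 2.66], [-2.55, 2.55]. Speed limits (rad/s): [2.57, 2.57, 3.14, 3.14, 3.14, 3.14].

## Interface

Orientations are given as a rotation vector (axis times angle).
In Python, from workcell import * gives the robot as it stands. The module is installed in compiled form; this text tells all that it offers.
- The arm moves only by the tool carry_out, never from a script. Its arguments are lists of equal length, an entry for each row: "offset": the shift along the tool's x, y, z in cm, a list of three; "delta_rot": the turn, a rotation vector about the tool's x, y, z in degrees, a list of three. A call has exactly 5 rows; each row shifts and turns the commanded pose from where the row before left it, along the tool's axes as they then stand; what a row does not reach is not made up. A row lasts 1/12 s, in which the tool goes at most 41.7 mm and 7.16 degrees, less where a joint would pass 70% of its speed; a pose out of reach is approached as far as the arm can. A call is refused whole if a number of a shift passes 4.17 or a number of a turn 7.16, either way. A call with a gripper value outside its range is refused whole. "fingers" is the opening, from -1 (shut) to 1 (fully open), set as the call begins (left out, the last holds). The fingers move at their own pace and stop on an object; "newtons" is the grip in N (left out, the last holds). Time passes only in rows, so rows that do not move let the fingers close, or fill a call up. It gives the time, the measured TCP pose, the force and the opening at its end, in the units of the state.
- read_state(): the state, without advancing time (a new reading comes with each control period).
- read_camera(name): name is "scene" or "top" or "wrist"; returns (picture, depth): 420x560x3 uint8, red, green, blue; 420x560 float32, m along the optical axis (not along the pixel's ray), 0 where there is no reading.
- get_calibration(name): a dict with "fx", "fy", "cx", "cy" (pixels), "R" (3x3) and "t" (3): a world point X has camera coordinates R X + t; the wrist camera has in their place "mount" (4x4, takes a point from camera to tool coordinates, whose origin is the TCP and whose axes are the tool frame's). Camera axes: x right, y down, z forward; pixel columns grow to the right and rows downward; lengths in m; the calibration is good to about 2 mm. The wrist camera is an equidistant fisheye: a pixel r from the principal point sees the ray r / f radians off the axis. A picture is of the moment at which its call begins: read the wrist's pose just before it. get_calibration takes no time and is no camera call.
- finish_job(): hands the job in, once; it reports no verdict.
The state is a dict: "time": time; "q": joint angles; "joint_vel": joint speeds; "joint_torque": joint torques, N m; "tool_pos": TCP position; "tcp_rot": TCP orientation; "wrist_force": force on the tool from outside, world axes, zero at the start; "torque": the same for the moment, N m; "width": opening from 0.0 (shut) to 1.0 (fully open).
Only numpy, scipy, OpenCV 4.12 (cv2) and the standard library are available. Lean on these libraries where they do the work, as an engineer would, in place of code of your own. Each camera call takes 0.05 s, during which the arm holds its last target. There are 200 camera calls.

## Task

The storage case on the closet shelf was left half open with its orange latch lever pinning the lid there. Flick the lever up, slide the frosted lid fully shut by pressing on its top just firmly enough to drag it along (the acrylic cracks if you lean hard on it), then push the lever right down so that it locks the shut lid. Leave the vase, flashlight, comb and acrylic tiers as they stand.

Things in the scene. Friction and masses are not known exactly. Their poses are not given: they have to be found in the camera images.
- case: dark blue-grey plastic storage case on rubber feet, it does not slide: 240 mm long (its y), 100 mm wide (its x), 58 mm tall. Origin: centre of its underside, z up; its -x side faces the robot. The lid slides along y in grooves: towards +y to shut, towards -y (back under a fixed deck) to open
- deck_edge (a point): middle of the front edge of the fixed 4 mm deck, on its top (case frame: x 0, y -8, z 59 mm), axes the case's; from here to the end wall at y 114 mm only the lid covers the case. Along this edge a dark red sprung felt wiper (64 mm long, y -7 to -2, top 61 mm) rubs on the lid, so it drags: fingertips slip until pressed with some 10 to 25 N (differs each time)
- lid_top (a point): centre of the top face of the frosted white acrylic lid, axes like the case's: 84 mm wide (x), 150 mm long (y), 5 mm thick, about 75 g, plain, no handle; it cracks if pressed with over 40 N. It rests on ledges along both sides, 2 mm of play sideways and above; its top is 53 mm above the shelf. At the start this point is hidden under the deck
- lid_front (a point): middle of the lid's leading (+y) edge, on its top face. At the start only the last 41 mm or so of the lid, from the wiper to this edge, can be pressed from above; beyond the edge the case is an open well. The side edges run under 3 mm lips (top 58 mm above the shelf) that leave 74 mm of the lid's width free. Axes like the case's
- lid_home (a point): fixed point where lid_top lies when the lid is fully shut against the end wall (case frame: x 0, y 39, z 53 mm), about 75 mm further towards +y than at the start. The end wall's own lip (top 58 mm high) covers the lid's last 6 mm. Axes are the case's
- lever (a joint): angle of the orange latch lever, rad: 0 = down flat over the deck, tooth in a notch of the lid's far edge so that the lid is held; grows as it is lifted, above 0.45 the lid is free; 1.57 = upright at the far side; stop at 1.75. A stiff hinge (0.1 N m) keeps it where it is left. It goes fully down only with the lid half open or fully shut (a notch for each), else stops near 0.2
- lever_grip (a point): centre of the lever's grip: an orange block 38 mm long (along the lever), 16 mm wide (along the case's y), 13 mm thick. With the lever down it overhangs the case's robot side, 64 mm above the shelf, with free space beneath and on both sides. It lies 131 mm from the hinge along the lever and 8.5 mm above that line
- lever_hinge (a point): middle of the lever's hinge axis on the case's far wall (case frame: x 58, y -20, z 56 mm); the axis runs along the case's y. The lever is 14 mm wide, 157 mm long. Axes are the case's
- vase: black ceramic vase, 172 mm tall, 96 mm across; origin at the centre of its foot; to be left alone
- flashlight: chrome flashlight standing on its 48 mm head, 166 mm tall; origin at the centre of its foot; to be left alone
- comb: bamboo comb lying flat, 180 mm long (its y), 50 mm wide, 6 mm thick; origin at the centre of its underside; to be left alone
- tiers: two stacked frosted acrylic trays with a steel ring and a green glass bead, 120 x 130 mm, 101 mm tall, firmly standing; origin at the centre of its underside; to be left alone
Things that resemble listed ones, but are neither listed nor needed, are in the scene too. Leave any brown or green look-alike of the part that bears lid_top alone.

How it is judged:
By the outcome, as a careful person would: the job done as asked, in the order asked, and still so for the second after the job is handed in, with the robot touching nothing.
It also fails if it takes over 72 s, if anything falls off the work surface, if the arm or the gripper's body presses on something with over 40 N, if the wrist force passes 120 N, or if a joint passes its speed limit or range.

## Working session

There is one attempt and no reset: what is moved stays moved. The work goes in short steps, Python scripts to look and compute and a tool call to move; the robot and the scene stay as the last step left them, time stands still between calls to the robot, and variables do not carry over. Pictures are saved under pics/ and viewed, about 8 in all and at most 12, crops included, and the job is handed in when it is done.

Besides the shell and the picture viewer there is one more tool, called after ">>>" as a command line: name --argument value ..., lists and objects as JSON in quotes. carry_out: Moves the arm, as the interface text tells. Its arguments: {"type":"object","properties":{"offset":{"type":"array"},"delta_rot":{"type":"array"},"fingers":{"type":"number"},"newtons":{"type":"number"}},"required":["offset","delta_rot"]}

```bash
mkdir -p pics; cat > h.py <<'E'
from workcell import *
import numpy as np, cv2
from scipy.spatial.transform import Rotation as Ro
def pts(name,depth):
    c=get_calibration(name); v,u=np.mgrid[:420,:560]
    X=np.stack([(u-c['cx'])/c['fx']*depth,(v-c['cy'])/c['fy']*depth,depth],-1)
    return (X-np.array(c['t']))@np.array(c['R'])   # R^T (X-t)
def ray(name,u,v,z):
    c=get_calibration(name);R=np.array(c['R']);t=np.array(c['t'])
    o=-R.T@t; d=R.T@np.array([(u-c['cx'])/c['fx'],(v-c['cy'])/c['fy'],1])
    return o+d*(z-o[2])/d[2]
def save(n,im): cv2.imwrite('pics/'+n+'.png',cv2.cvtColor(im,cv2.COLOR_RGB2BGR))
E
python3 - <<'E'
from h import *
s=read_state();print(s['tool_pos'],s['tcp_rot'],s['wrist_force'],s['width'])
for n in('scene','top'):
    im,d=read_camera(n);save(n,im);np.savez(n,im=im,d=d);P=pts(n,d)
    hsv=cv2.cvtColor(im,cv2.COLOR_RGB2HSV)
    m=cv2.inRange(hsv,(5,150,120),(20,255,255))
    k,l,st,ce=cv2.connectedComponentsWithStats(m)
    for i in range(1,k):
        if st[i,4]>30: print(n,st[i],ce[i],np.median(P[l==i],0),P[l==i].min(0),P[l==i].max(0))
    print({k:np.round(v,3).tolist() if not np.isscalar(v) else v for k,v in get_calibration(n).items()})
print(np.round(get_calibration('wrist')['mount'],3))
E
```

```text
[ 0.17321857 -0.65163045  0.22997059] [ 1.01714258  1.32274379 -1.0148065 ] [ 0.20001832 -0.21108949  0.13735085] 1.0017560292900654
scene [  76  101   74   50 1029] [112.38289602 130.61321672] [ 0.13195267 -0.78783189 -0.00205005] [-1.4270747  -1.7050696  -0.77111794] [1.68182554 0.15300322 0.98234953]
scene [   0  107   91  103 2677] [ 35.72207695 152.60291371] [-0.74459349 -1.87962496 -0.75042361] [-1.41581518 -2.07337699 -0.78114988] [1.68182554 0.15300322 0.98234953]
scene [213 108  66  14 325] [245.44307692 113.4       ] [-0.09771005 -0.28113041 -0.00132992] [-0.14255632 -0.39580174 -0.00929369] [1.68182554 0.15300322 0.98234953]
scene [350 110  90  29 755] [404.34304636 122.44238411] [-0.09331551  0.43865628 -0.00093093] [-0.20912857  0.15300322 -0.00837562] [1.68182554 0.51682712 0.98234953]
scene [161 127  29  10 159] [175.9245283  131.99371069] [ 0.08997441 -0.51665872 -0.00088014] [ 0.03748444 -0.58056678 -0.00849207] [1.68182554 0.15300322 0.98234953]
scene [ 151  130  155   30 1658] [231.14294331 146.24306393] [ 0.16796116 -0.29218917 -0.00107985] [ 0.02746645 -0.5975499
[... 13501 characters left out ...]
 [0.14030766 0.26314317 0.00634434]
top [492 404  53  16 454] [521.10572687 414.14977974] [ 0.10249502 -0.53653135  0.00121004] [ 0.09228909 -0.58375846 -0.00413298] [ 0.39959573 -0.00671588  1.06449455]
top [  0 406  75   8 227] [ 36.48017621 409.88546256] [0.12641217 0.59352463 0.00073006] [ 0.119794    0.5060276  -0.00583476] [0.13411118 0.68408161 0.00564755]
{'fx': 426.9156523110532, 'fy': 426.9156523110532, 'cx': 278.2206971405728, 'cy': 209.15304146181964, 'R': [[-0.018, -1.0, -0.025], [-0.983, 0.023, -0.181], [0.181, 0.021, -0.983]], 't': [0.027, 0.585, 0.974]}
[[ 0.    -0.29   0.957 -0.142]
 [ 0.002 -0.957 -0.29   0.075]
 [ 1.     0.002  0.    -0.   ]
 [ 0.     0.     0.     1.   ]]
```

```bash
python3 - <<'E'
from h import *
t=np.load('top.npz')['im'];s=np.load('scene.npz')['im']
a=cv2.resize(t[100:280,150:450],(800,480),interpolation=cv2.INTER_CUBIC)
save('topcrop',a)
b=cv2.resize(s[130:340,180:460],(800,600),interpolation=cv2.INTER_CUBIC)
save('scenecrop',b)
E
```

```text
(no output)
```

View pics/topcrop.png

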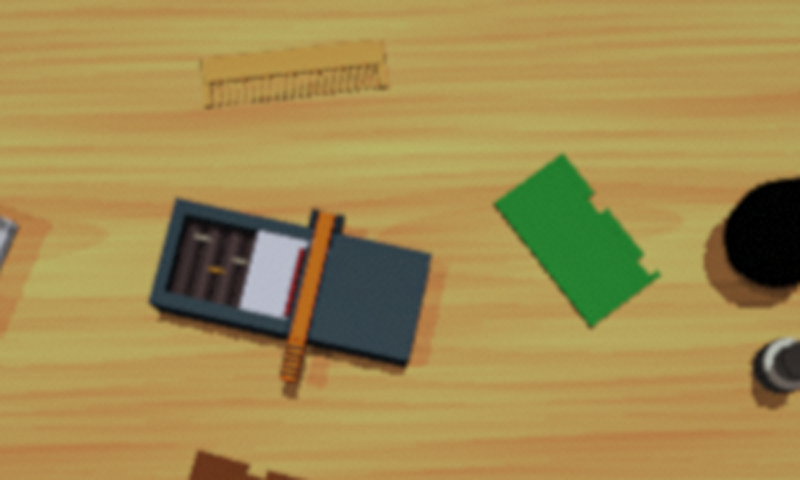

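View pics/scenecrop.png

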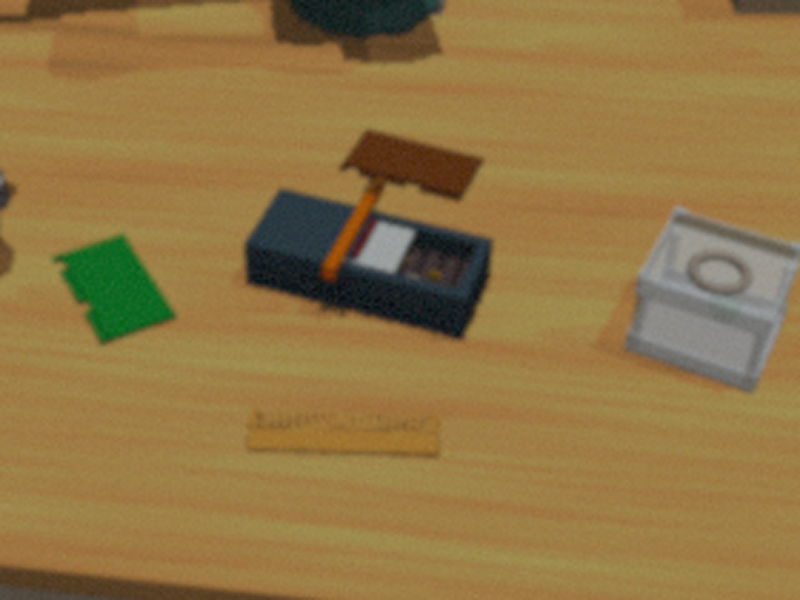

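```bash
python3 - <<'E'
from h import *
for n,(x0,y0) in (('top',(200,160)),('scene',(250,180))):
    f=np.load(n+'.npz');P=pts(n,f['d']);im=f['im']
    hsv=cv2.cvtColor(im,cv2.COLOR_RGB2HSV)
    reg=(abs(P[...,0]-.61)<.2)&(abs(P[...,1]-.04)<.22)
    m=reg&(P[...,2]>.045)&(P[...,2]<.066)&~cv2.inRange(hsv,(3,150,90),(25,255,255)).astype(bool)
    k,l,st,_=cv2.connectedComponentsWithStats(cv2.morphologyEx(m.astype(np.uint8),cv2.MORPH_CLOSE,np.ones((5,5))))
    i=1+st[1:,4].argmax(); Q=P[m&(l==i)]
    for z in [.058]:
        # recast contour pixels on plane z
        mm=(m&(l==i)).astype(np.uint8); v,u=np.nonzero(mm)
        W=np.array([ray(n,a,b,z)[:2] for a,b in zip(u,v)])
        r=cv2.minAreaRect((W*1000).astype(np.float32));print(n,r,np.median(Q[:,2]))
        r=cv2.minAreaRect((Q[:,:2]*1000).astype(np.float32));print(' depth',r)
    o=reg&(P[...,2]>.062)&(P[...,2]<.09)&cv2.inRange(hsv,(3,150,90),(25,255,255)).astype(bool)
    r=cv2.minAreaRect((P[o][:,:2]*1000).astype(np.float32));print(' lever',r,P[o][:,2].min(),P[o][:,2].max(),cv2.boxPoints(r).round().tolist())
    w=reg&(cv2.inRange(hsv,(0,0,130),(180,60,255))>0)&(P[...,2]>.03)&(P[...,2]<.1)
    r=cv2.minAreaRect((P[w][:,:2]*1000).astype(np.float32));print(' lid',r,np.median(P[w],0),cv2.boxPoints(r).round().tolist())
E
```

```text
top ((587.5596313476562, -10.940162658691406), (93.35131072998047, 118.13104248046875), 76.1079330444336) 0.06017094740426477
 depth ((588.1773681640625, -11.042762756347656), (93.39657592773438, 116.38992309570312), 76.1303939819336)
 lever ((580.0264282226562, 46.24880599975586), (16.043724060058594, 156.120361328125), 76.58275604248047) 0.06302529656316988 0.07630578856924307 [[502.0, 57.0], [654.0, 20.0], [658.0, 36.0], [506.0, 72.0]]
 lid ((603.5055541992188, 80.108154296875), (48.81865310668945, 76.24053192138672), 73.3169937133789) [0.60489036 0.08032925 0.05444548] [[560.0, 68.0], [633.0, 46.0], [647.0, 93.0], [574.0, 114.0]]Traceback (most recent call last):
  File "<stdin>", line 12, in <module>
  File "h.py", line 9, in ray
    c=get_calibration(name);R=np.array(c['R']);t=np.array(c['t'])
ValueError: time passes only in moves, steps and waits
```

```bash
cat >> h.py <<'E'
# case pose estimate (world)
import json,os
C=json.load(open('case.json')) if os.path.exists('case.json') else dict(o=[.597,.0625],yaw=-13.7)
def cw(x,y,z):
    a=np.radians(C['yaw']);c,s=np.cos(a),np.sin(a)
    return np.array([C['o'][0]+(c*x-s*y)/1e3,C['o'][1]+(s*x+c*y)/1e3,z/1e3])
def wc(p):
    a=np.radians(C['yaw']);c,s=np.cos(a),np.sin(a);d=(np.array(p[:2])-C['o'])*1e3
    return np.array([c*d[0]+s*d[1],-s*d[0]+c*d[1],p[2]*1e3])
def tool():
    s=read_state();return s,np.array(s['tool_pos']),Ro.from_rotvec(s['tcp_rot']).as_matrix()
def goal(axis):
    "tool down, jaw along case 'x' or 'y' (either sign): rotvec in tool frame, deg, nearest"
    s,p,R=tool();a=np.radians(C['yaw']+(90 if axis=='y' else 0));out=[]
    for g in(1,-1):
        z=g*np.array([np.cos(a),np.sin(a),0]);x=np.array([0,0,-1.]);G=np.stack([x,np.cross(z,x),z],1)
        out.append((np.degrees(Ro.from_matrix(R.T@G).as_rotvec()),G))
    return sorted(out,key=lambda t:np.linalg.norm(t[0]))
E
python3 - <<'E'
from h import *
s,p,R=tool();print(R.round(3),s['q'])
for r,G in goal('y'): print('rot',r.round(1),'off cm',((cw(-73,-20,200)-p)@G*100).round(2))
E
```

```text
[[-0.     0.966  0.257]
 [ 0.002  0.257 -0.966]
 [-1.     0.    -0.002]] [-1.34791740e+00  2.64708822e-01  1.60524113e+00  2.86108421e-05
  1.27371873e+00 -3.69039089e-02]
rot [28.6 -0.1  0. ] off cm [  3.01  16.95 -77.42]
rot [-151.4   -0.    -0.2] off cm [  3.01 -16.95  77.42]
```

>>> carry_out --offset '[[0,0,0],[0,0,0],[0,0,0],[0,0,0],[0,0.85,-3.87]]' --delta_rot '[[7.15,0,0],[7.15,0,0],[7.15,0,0],[7.15,0,0],[0,0,0]]'

```text
time: 0.52
tool_pos: [0.1883, -0.6206, 0.2298]
tcp_rot: [1.387, 1.081, -1.392]
wrist_force: [0.4, 0.5, 1.9]
width: 1.002
```

>>> carry_out --offset '[[0,0.85,-3.87],[0,0.85,-3.87],[0,0.85,-3.87],[0,0.85,-3.87],[0,0.85,-3.87]]' --delta_rot '[[0,0,0],[0,0,0],[0,0,0],[0,0,0],[0,0,0]]'

```text
time: 0.93
tool_pos: [0.2782, -0.4368, 0.2307]
tcp_rot: [1.384, 1.087, -1.384]
wrist_force: [0.5, -0.4, 0.4]
width: 1.0
```

>>> carry_out --offset '[[0,0.85,-3.87],[0,0.85,-3.87],[0,0.85,-3.87],[0,0.85,-3.87],[0,0.85,-3.87]]' --delta_rot '[[0,0,0],[0,0,0],[0,0,0],[0,0,0],[0,0,0]]'

```text
time: 1.35
tool_pos: [0.3652, -0.2589, 0.231]
tcp_rot: [1.384, 1.086, -1.384]
wrist_force: [0.5, -0.2, -0.5]
width: 1.003
```

>>> carry_out --offset '[[0,0.85,-3.87],[0,0.85,-3.87],[0,0.85,-3.87],[0,0.85,-3.87],[0,0,0]]' --delta_rot '[[0,0,0],[0,0,0],[0,0,0],[0,0,0],[0,0,0]]'

```text
time: 1.77
tool_pos: [0.4368, -0.1127, 0.2311]
tcp_rot: [1.382, 1.092, -1.376]
wrist_force: [-0.9, 0.1, -0.6]
width: 1.002
```

>>> carry_out --offset '[[0,0.82,-3.8],[0,0.82,-3.8],[0,0.82,-3.8],[0,0.82,-3.8],[0,0.82,-3.6]]' --delta_rot '[[0,0,0],[0,0,0],[0,0,0],[0,0,0],[0,0,0]]'

```text
time: 2.18
tool_pos: [0.5195, 0.0558, 0.2309]
tcp_rot: [1.383, 1.087, -1.384]
wrist_force: [0.0, -0.8, 0.6]
width: 1.003
```

>>> carry_out --offset '[[2,0,0],[2,0,0],[2,0,0],[0,0,0],[0,0,0]]' --delta_rot '[[0,0,0],[0,0,0],[0,0,0],[0,0,0],[0,0,0]]'

```text
time: 2.6
tool_pos: [0.5178, 0.0539, 0.1697]
tcp_rot: [1.381, 1.089, -1.387]
wrist_force: [0.2, -1.2, 0.0]
width: 1.0
```

```bash
cat >> h.py <<'E'
def wuv(X,p,R):
    "world points -> wrist fisheye pixels"
    c=get_calibration('wrist');M=np.array(c['mount']);q=((np.atleast_2d(X)-p)@R-M[:3,3])@M[:3,:3]
    th=np.arctan2(np.hypot(q[:,0],q[:,1]),q[:,2]);ph=np.arctan2(q[:,1],q[:,0])
    return np.stack([c['cx']+c['fx']*th*np.cos(ph),c['cy']+c['fy']*th*np.sin(ph)],1)
def wpts(d,p,R):
    c=get_calibration('wrist');M=np.array(c['mount']);v,u=np.mgrid[:420,:560]
    a=(u-c['cx'])/c['fx'];b=(v-c['cy'])/c['fy'];th=np.hypot(a,b)+1e-9
    k=np.tan(np.minimum(th,1.5))/th
    q=np.stack([a*k*d,b*k*d,d],-1)
    return (q@M[:3,:3].T+M[:3,3])@R.T+p
def marks(im,p,R,L):
    im=im.copy()
    for X in L:
        u,v=wuv(cw(*X),p,R)[0]
        if abs(u)<2000 and abs(v)<2000: cv2.drawMarker(im,(int(round(u)),int(round(v))),(0,255,255),cv2.MARKER_CROSS,9,1)
    return im
E
python3 - <<'E'
from h import *
s,p,R=tool();im,d=read_camera('wrist');np.savez('w1',im=im,d=d,p=p,R=R)
print(p,wc(p),goal('y')[0][0].round(2))
L=[(x,y,58) for x in(-50,50) for y in(-120,114,120)]+[(-73,-20,71),(-92,-20,71),(58,-20,70),(-37,39,53),(37,39,53),(0,-8,59)]
save('w1',cv2.resize(marks(im,p,R,L),(800,600)))
P=wpts(d,p,R);hsv=cv2.cvtColor(im,cv2.COLOR_RGB2HSV)
o=(cv2.inRange(hsv,(3,170,110),(20,255,255))>0)&(P[...,2]>.06)&(P[...,2]<.09)&(d>0)
r=cv2.minAreaRect((P[o][:,:2]*1000).astype(np.float32));print('lever',o.sum(),r,cv2.boxPoints(r).round().tolist())
E
```

```text
[0.51780374 0.05389544 0.16972907] [-74.90516517 -27.11644669 169.72906964] [-0.03  0.02  0.05]
lever 2544 ((581.6148071289062, 48.02970886230469), (14.710136413574219, 155.00975036621094), 75.68463134765625) [[505.0, 60.0], [655.0, 22.0], [659.0, 36.0], [508.0, 74.0]]
```

View pics/w1.png

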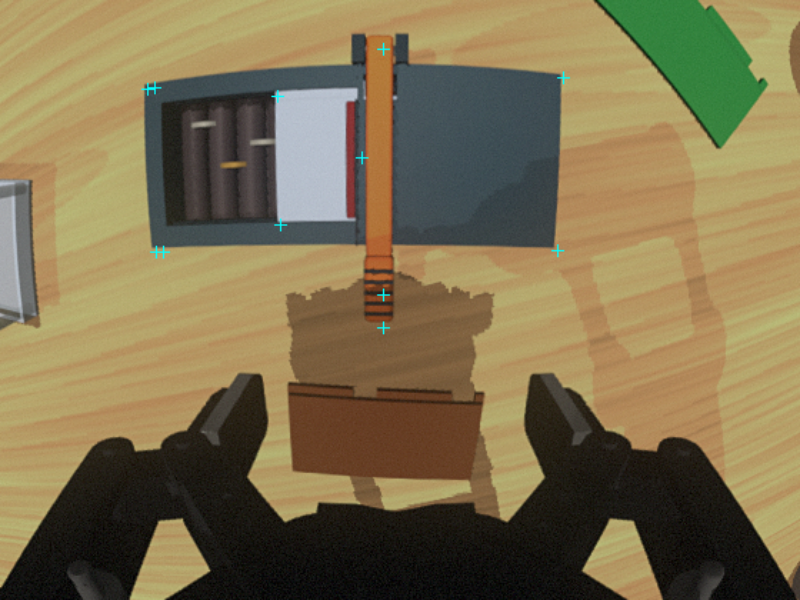

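```bash
echo '{"o":[0.599,0.0642],"yaw":-14.0}'>case.json; python3 - <<'E'
from h import *
f=np.load('w1.npz');p,R=f['p'],f['R'];P=wpts(f['d'],p,R)
for u,v in((300,390),(480,400),(300,465),(465,470),(390,430)):print((u,v),P[int(v*.7),int(u*.7)].round(3))
im=marks(f['im'],p,R,[(x,y,58) for x in(-50,50) for y in(-120,120)]+[(-73,-20,71),(-92,-20,71),(-37,39,53),(37,39,53)])
hsv=cv2.cvtColor(f['im'],cv2.COLOR_RGB2HSV)
w=(cv2.inRange(hsv,(0,0,130),(180,60,255))>0)&(abs(P[...,2]-.053)<.008)
Q=np.array([wc(q) for q in P[w]]);print('lid',np.percentile(Q,[1,50,99],axis=0).round(1))
b=(cv2.inRange(hsv,(95,40,20),(125,255,140))>0)&(abs(P[...,2]-.058)<.006)
Q=np.array([wc(q) for q in P[b]]);print('case',np.percentile(Q,[.5,50,99.5],axis=0).round(1))
s,p,R=tool()
for r,G in goal('y')[:1]: print('rot',r.round(1),'off cm',((cw(-73,-20,45.5)-p)@G*100).round(2))
E
```

```text
(300, 390) [0.443 0.147 0.004]
(480, 400) [0.402 0.015 0.003]
(300, 465) [0.375 0.171 0.004]
(465, 470) [0.339 0.039 0.006]
(390, 430) [0.393 0.089 0.004]
lid [[-36.1  -5.2  50.8]
 [  1.6  17.8  52.5]
 [ 37.4  38.2  57.4]]
case [[ -47.9 -118.4   56. ]
 [   9.7  -54.6   58.3]
 [  59.   118.4   63.2]]
rot [0.3 0.  0. ] off cm [12.58  0.21 -0.93]
```

>>> carry_out --offset '[[0,0.2,-0.93],[3,0,0],[3,0,0],[3,0,0],[3.5,0,0]]' --delta_rot '[[0,0,0],[0,0,0],[0,0,0],[0,0,0],[0,0,0]]'

```text
time: 3.07
tool_pos: [0.5269, 0.0634, 0.0484]
tcp_rot: [1.388, 1.082, -1.377]
wrist_force: [0.9, -0.8, -0.8]
width: 0.998
```

>>> carry_out --offset '[[0,0,0],[0,0,0],[0,0,0],[0,0,0],[0,0,0]]' --delta_rot '[[0,0,0],[0,0,0],[0,0,0],[0,0,0],[0,0,0]]' --fingers -1 --newtons 25

```text
time: 3.48
tool_pos: [0.526, 0.0631, 0.0492]
tcp_rot: [1.387, 1.083, -1.379]
wrist_force: [0.5, 0.2, 0.5]
width: 0.298
```

>>> carry_out --offset '[[0,0,0],[0,0,0],[0,0,0],[0,0,0],[0,0,0]]' --delta_rot '[[0,0,0],[0,0,0],[0,0,0],[0,0,0],[0,0,0]]'

```text
time: 3.9
tool_pos: [0.5252, 0.0617, 0.0489]
tcp_rot: [1.384, 1.083, -1.381]
wrist_force: [-2.1, -5.4, 6.7]
width: 0.179
```

```bash
python3 - <<'E'
from h import *
s,p,R=tool();print(wc(p),s['width'],s['wrist_force'],s['torque'],s['q'])
th=np.linspace(0,1.65,12)
# arc offsets of grip in tool axes: tool x=-z, tool y=case x
g=np.stack([58-131*np.cos(th)+8.5*np.sin(th),56+131*np.sin(th)+8.5*np.cos(th)],1)
print((R.T@np.array([.970,-.242,0])).round(2)); print(g.round(1).tolist()); print((np.diff(g,axis=0)/10).round(2).tolist())
E
```

```text
[-70.97872031 -20.29337447  48.87919583] 0.17929035668865193 [-2.12342343 -5.36409846  6.71200289] [-0.81817555  0.16616717 -0.07233706] [ 0.07112475  0.17563739  2.08025766 -0.00260716  0.88208666  1.88267626]
[0.   1.   0.01]
[[-73.0, 64.5], [-70.3, 84.0], [-64.6, 102.8], [-56.3, 120.6], [-45.3, 137.0], [-32.1, 151.5], [-16.8, 163.9], [0.2, 173.9], [18.5, 181.2], [37.6, 185.7], [57.2, 187.3], [76.8, 185.9]]
[[0.27, 1.95], [0.56, 1.89], [0.84, 1.78], [1.09, 1.63], [1.33, 1.45], [1.53, 1.24], [1.7, 1.0], [1.83, 0.73], [1.92, 0.45], [1.96, 0.16], [1.96, -0.14]]
```

>>> carry_out --offset '[[-1.95,0.27,0],[-1.89,0.56,0],[-1.78,0.84,0],[-1.63,1.09,0],[-1.45,1.33,0]]' --delta_rot '[[0,0,0],[0,0,0],[0,0,0],[0,0,0],[0,0,0]]'

```text
time: 4.32
tool_pos: [0.5624, 0.0522, 0.1348]
tcp_rot: [1.382, 1.086, -1.385]
wrist_force: [0.2, -3.7, -3.6]
width: 0.183
```

```bash
python3 - <<'E'
from h import *
s,p,R=tool();print(wc(p),s['width'],s['wrist_force'],s['torque'])
im,d=read_camera('wrist');P=wpts(d,p,R);hsv=cv2.cvtColor(im,cv2.COLOR_RGB2HSV)
save('w2',im)
E
```

```text
[-32.62656829 -20.49869225 134.82807513] 0.18347934411900452 [ 0.22755746 -3.74438741 -3.55226219] [-0.53189168  0.20794658 -0.1416242 ]
```

View pics/w2.png

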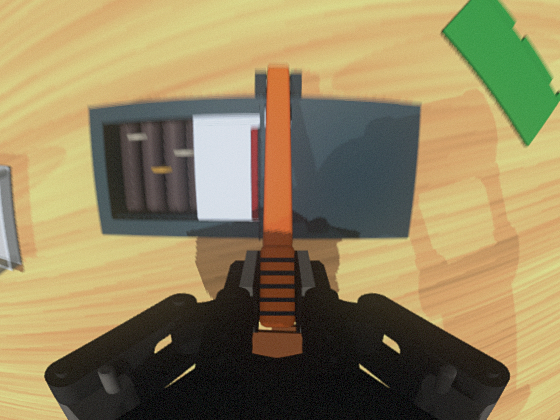

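>>> carry_out --offset '[[-1.24,1.53,0],[-1.0,1.7,0],[-0.73,1.83,0],[-0.45,1.92,0],[-0.16,1.96,0]]' --delta_rot '[[0,0,0],[0,0,0],[0,0,0],[0,0,0],[0,0,0]]'

```text
time: 4.78
tool_pos: [0.65, 0.0304, 0.1708]
tcp_rot: [1.381, 1.085, -1.385]
wrist_force: [-3.0, -4.1, -0.1]
width: 0.178
```

>>> carry_out --offset '[[0.1,1.6,0],[0,0,0],[0,0,0],[0,0,0],[0,0,0]]' --delta_rot '[[0,0,0],[0,0,0],[0,0,0],[0,0,0],[0,0,0]]'

```text
time: 5.2
tool_pos: [0.6669, 0.0261, 0.1698]
tcp_rot: [1.383, 1.081, -1.381]
wrist_force: [0.6, -5.4, 0.9]
width: 0.185
```

>>> carry_out --offset '[[0,0,0],[0,0,0],[-2,0,0],[-3,0,0],[-3,0,0]]' --delta_rot '[[0,0,0],[0,0,0],[0,0,0],[0,0,0],[0,0,0]]' --fingers 0.2

```text
time: 5.62
tool_pos: [0.6643, 0.0287, 0.2476]
tcp_rot: [1.382, 1.089, -1.386]
wrist_force: [-0.1, 0.9, 0.5]
width: 0.602
```

```bash
python3 - <<'E'
from h import *
s,p,R=tool();print(wc(p),s['width'],s['wrist_force'],s['q'])
for r,G in goal('x'): print('rot',r.round(1),'off cm',((cw(-8,18,75)-p)@G*100).round(2))
E
```

```text
[ 71.96306607 -18.61032707 247.57782795] 0.6016734925735878 [-0.06832113  0.93284855  0.53705476] [5.40108746e-03 2.38129538e-01 1.60579172e+00 7.29799607e-04
 1.30094854e+00 1.81510755e+00]
rot [-89.7  -0.1   0.2] off cm [17.26  3.66 -8.  ]
rot [90.3  0.2  0.1] off cm [17.26 -3.66  8.  ]
```

>>> carry_out --offset '[[0,0,0],[0,0,0],[0,0,0],[0,0,0],[0,0,0]]' --delta_rot '[[-7.15,0,0],[-7.15,0,0],[-7.15,0,0],[-7.15,0,0],[-7.15,0,0]]' --fingers -1

```text
time: 6.03
tool_pos: [0.6655, 0.0288, 0.2486]
tcp_rot: [0.917, 1.369, -0.916]
wrist_force: [0.8, -0.7, 0.4]
width: 0.003
```

>>> carry_out --offset '[[0,0,0],[0,0,0],[0,0,0],[0,0,0],[0,0,0]]' --delta_rot '[[-7.15,0,0],[-7.15,0,0],[-7.15,0,0],[-7.15,0,0],[-7.15,0,0]]'

```text
time: 6.45
tool_pos: [0.6654, 0.0288, 0.2484]
tcp_rot: [0.436, 1.526, -0.435]
wrist_force: [-0.1, 0.2, -0.0]
width: 0.0
```

>>> carry_out --offset '[[0,0,0],[0,0,0],[0,0,0],[0,1.8,-4.0],[0,1.8,-4.0]]' --delta_rot '[[-7.15,0,0],[-7.15,0,0],[-3.8,0,0],[0,0,0],[0,0,0]]'

```text
time: 6.87
tool_pos: [0.6003, 0.0798, 0.2475]
tcp_rot: [0.196, 1.562, -0.195]
wrist_force: [0.1, 0.7, 0.4]
width: 0.005
```

>>> carry_out --offset '[[4,0,0],[4,0,0],[4,0,0],[4,0,0],[0,0,0]]' --delta_rot '[[0,0,0],[0,0,0],[0,0,0],[0,0,0],[0,0,0]]'

```text
time: 7.28
tool_pos: [0.5926, 0.0798, 0.0793]
tcp_rot: [0.191, 1.578, -0.196]
wrist_force: [-2.2, -0.1, -1.6]
width: -0.0
```

```bash
python3 - <<'E'
from h import *
s,p,R=tool();print(wc(p),s['width'],s['wrist_force'],s['q'])
for r,G in goal('x')[:1]: print('rot',r.round(1),'off cm',((cw(-5,18,53)-p)@G*100).round(2))
im,d=read_camera('wrist');save('w3',im)
E
```

```text
[-9.93957307 13.59863082 79.32657355] -0.00014243629651753794 [-2.19343002 -0.14834102 -1.63769428] [9.19358207e-02 2.66747567e-01 1.89945338e+00 5.28229102e-04
 9.91142085e-01 3.37538384e-01]
rot [-0.1 -0.9  0.3] off cm [2.63 0.44 0.49]
```

View pics/w3.png

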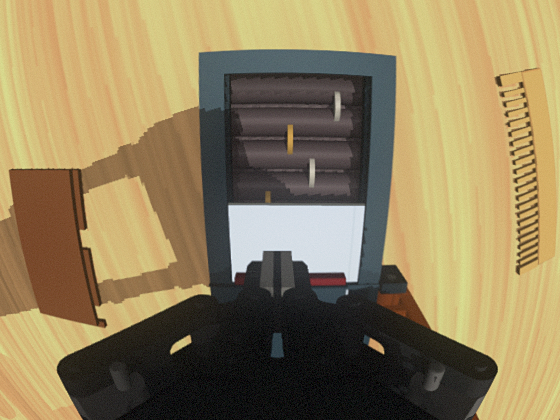

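>>> carry_out --offset '[[0.5,0.44,0.49],[0.8,0,0],[0.5,0,0],[0.4,0,0],[0,0,0]]' --delta_rot '[[0,0,0],[0,0,0],[0,0,0],[0,0,0],[0,0,0]]'

```text
time: 7.75
tool_pos: [0.6064, 0.0829, 0.0665]
tcp_rot: [0.194, 1.561, -0.193]
wrist_force: [0.3, -0.1, 0.0]
width: 0.001
```

>>> carry_out --offset '[[0.1,0,0],[0,0,0],[0.1,0,0],[0,0,0],[0,0,0]]' --delta_rot '[[0,0,0],[0,0,0],[0,0,0],[0,0,0],[0,0,0]]'

```text
time: 8.17
tool_pos: [0.6061, 0.0829, 0.0642]
tcp_rot: [0.193, 1.562, -0.193]
wrist_force: [0.4, -0.5, 0.9]
width: -0.001
```

>>> carry_out --offset '[[0.5,0,0],[0.3,0,0],[0,0,0],[0,0,0],[0,0,0]]' --delta_rot '[[0,0,0],[0,0,0],[0,0,0],[0,0,0],[0,0,0]]'

```text
time: 8.58
tool_pos: [0.6059, 0.0829, 0.0559]
tcp_rot: [0.193, 1.562, -0.193]
wrist_force: [0.2, 0.4, 1.4]
width: 0.002
```

>>> carry_out --offset '[[0.1,0,0],[0,0,0],[0.1,0,0],[0,0,0],[0,0,0]]' --delta_rot '[[0,0,0],[0,0,0],[0,0,0],[0,0,0],[0,0,0]]'

```text
time: 9.0
tool_pos: [0.606, 0.0829, 0.0541]
tcp_rot: [0.193, 1.562, -0.193]
wrist_force: [-0.3, -0.1, -0.2]
width: -0.003
```

>>> carry_out --offset '[[0.1,0,0],[0,0,0],[0,0,0],[0,0,0],[0,0,0]]' --delta_rot '[[0,0,0],[0,0,0],[0,0,0],[0,0,0],[0,0,0]]'

```text
time: 9.42
tool_pos: [0.606, 0.0829, 0.0531]
tcp_rot: [0.193, 1.562, -0.193]
wrist_force: [0.9, 1.2, 1.1]
width: -0.004
```

>>> carry_out --offset '[[0.1,0,0],[0,0,0],[0,0,0],[0,0,0],[0,0,0]]' --delta_rot '[[0,0,0],[0,0,0],[0,0,0],[0,0,0],[0,0,0]]'

```text
time: 9.83
tool_pos: [0.6063, 0.083, 0.0531]
tcp_rot: [0.193, 1.562, -0.193]
wrist_force: [-1.9, 0.1, 4.5]
width: -0.003
```

Contact at z ≈ 53 mm. Stepping the press up gently.

>>> carry_out --offset '[[0.1,0,0],[0,0,0],[0,0,0],[0,0,0],[0,0,0]]' --delta_rot '[[0,0,0],[0,0,0],[0,0,0],[0,0,0],[0,0,0]]'

```text
time: 10.25
tool_pos: [0.6068, 0.083, 0.053]
tcp_rot: [0.193, 1.561, -0.193]
wrist_force: [-2.4, -0.4, 9.0]
width: 0.0
```

>>> carry_out --offset '[[0.1,0,0],[0,0,0],[0,0,0],[0,0,0],[0,0,0]]' --delta_rot '[[0,0,0],[0,0,0],[0,0,0],[0,0,0],[0,0,0]]'

```text
time: 10.67
tool_pos: [0.6074, 0.083, 0.053]
tcp_rot: [0.194, 1.56, -0.193]
wrist_force: [-3.7, -0.9, 13.0]
width: 0.003
```

>>> carry_out --offset '[[0.1,0,0],[0.05,0,0],[0,0,0],[0,0,0],[0,0,0]]' --delta_rot '[[0,0,0],[0,0,0],[0,0,0],[0,0,0],[0,0,0]]'

```text
time: 11.08
tool_pos: [0.6085, 0.083, 0.053]
tcp_rot: [0.194, 1.558, -0.193]
wrist_force: [-4.5, -0.3, 18.9]
width: -0.0
```

>>> carry_out --offset '[[0,0.2,0],[0,0.2,0],[0,0.2,0],[0,0.2,0],[0,0.2,0]]' --delta_rot '[[0,0,0],[0,0,0],[0,0,0],[0,0,0],[0,0,0]]'

```text
time: 11.5
tool_pos: [0.6112, 0.0917, 0.0529]
tcp_rot: [0.192, 1.557, -0.193]
wrist_force: [-3.3, -4.5, 18.0]
width: -0.001
```

```bash
cat >> h.py <<'E'
def look(tag=None):
    s,p,R=tool();im,d=read_camera('wrist');P=wpts(d,p,R);hsv=cv2.cvtColor(im,cv2.COLOR_RGB2HSV)
    w=(cv2.inRange(hsv,(0,0,130),(180,60,255))>0)&(abs(P[...,2]-.053)<.01)&(d>0)
    Q=np.array([wc(q) for q in P[w]]);Q=Q[(abs(Q[:,0])<37)&(abs(Q[:,1])<120)]
    print('tcp',wc(p).round(1),'F',np.round(s['wrist_force'],1),'lid front y',np.percentile(Q[:,1],[98,99.5]).round(1),'n',len(Q))
    if tag: save(tag,im)
E
python3 -c "
from h import *
look('w4')"
```

```text
tcp [ 5.2 29.6 52.9] F [-3.3 -4.5 18. ] lid front y [47.8 48.2] n 6834
```

>>> carry_out --offset '[[0,0.4,0],[0,0.4,0],[0,0.4,0],[0,0.4,0],[0,0.4,0]]' --delta_rot '[[0,0,0],[0,0,0],[0,0,0],[0,0,0],[0,0,0]]'

```text
time: 11.97
tool_pos: [0.6162, 0.1113, 0.053]
tcp_rot: [0.192, 1.557, -0.193]
wrist_force: [-3.1, -5.2, 17.9]
width: 0.004
```

>>> carry_out --offset '[[0,0.4,0],[0,0.4,0],[0,0.4,0],[0,0.4,0],[0,0.4,0]]' --delta_rot '[[0,0,0],[0,0,0],[0,0,0],[0,0,0],[0,0,0]]'

```text
time: 12.38
tool_pos: [0.6211, 0.1308, 0.053]
tcp_rot: [0.193, 1.557, -0.193]
wrist_force: [-2.9, -5.1, 16.6]
width: 0.002
```

```bash
python3 -c "
from h import *
look('w5')"
```

```text
tcp [ 5.3 69.9 53. ] F [-2.9 -5.1 16.6] lid front y [87.8 88.1] n 6912
```

>>> carry_out --offset '[[0.03,0.4,0],[0,0.4,0],[0,0.4,0],[0,0.4,0],[0,0.4,0]]' --delta_rot '[[0,0,0],[0,0,0],[0,0,0],[0,0,0],[0,0,0]]'

```text
time: 12.85
tool_pos: [0.626, 0.1502, 0.053]
tcp_rot: [0.193, 1.556, -0.193]
wrist_force: [-4.0, -5.1, 18.0]
width: -0.0
```

>>> carry_out --offset '[[0,0.2,0],[0,0.1,0],[0,0.1,0],[0,0.1,0],[0,0.1,0]]' --delta_rot '[[0,0,0],[0,0,0],[0,0,0],[0,0,0],[0,0,0]]'

```text
time: 13.27
tool_pos: [0.6275, 0.156, 0.053]
tcp_rot: [0.193, 1.556, -0.193]
wrist_force: [-2.6, -4.8, 17.9]
width: -0.002
```

```bash
python3 -c "
from h import *
look('w6')"
```

```text
tcp [ 5.4 95.9 53. ] F [-2.6 -4.8 17.9] lid front y [105.7 108.2] n 4506
```

>>> carry_out --offset '[[-1.2,0,0],[0,-1.5,0],[0,-1.5,0],[0,0,0],[0,0,0]]' --delta_rot '[[0,0,0],[0,0,0],[0,0,0],[0,0,0],[0,0,0]]'

```text
time: 13.73
tool_pos: [0.6158, 0.1258, 0.059]
tcp_rot: [0.194, 1.564, -0.196]
wrist_force: [0.3, 0.3, -0.9]
width: -0.002
```

>>> carry_out --offset '[[0.4,0,0],[0.3,0,0],[0.1,0,0],[0.1,0,0],[0.1,0,0]]' --delta_rot '[[0,0,0],[0,0,0],[0,0,0],[0,0,0],[0,0,0]]'

```text
time: 14.15
tool_pos: [0.6174, 0.1274, 0.053]
tcp_rot: [0.192, 1.563, -0.194]
wrist_force: [-10.0, -3.1, 24.7]
width: -0.002
```

>>> carry_out --offset '[[0.1,0,0],[0.1,0,0],[0,0,0],[0,0,0],[0,0,0]]' --delta_rot '[[0,0,0],[0,0,0],[0,0,0],[0,0,0],[0,0,0]]'

```text
time: 14.57
tool_pos: [0.6185, 0.1279, 0.0529]
tcp_rot: [0.193, 1.56, -0.193]
wrist_force: [-9.5, -1.7, 25.8]
width: 0.003
```

>>> carry_out --offset '[[0,0.1,0],[0,0.1,0],[0,0.1,0],[0,0,0],[0,0,0]]' --delta_rot '[[0,0,0],[0,0,0],[0,0,0],[0,0,0],[0,0,0]]'

```text
time: 14.98
tool_pos: [0.6206, 0.1301, 0.0529]
tcp_rot: [0.192, 1.557, -0.193]
wrist_force: [-5.7, -4.1, 22.8]
width: -0.001
```

```bash
python3 -c "
from h import *
look('w7')
im=cv2.imread('pics/w7.png');cv2.imwrite('pics/w7b.png',cv2.resize(im,(800,600)))"
```

```text
tcp [ 5.  69.2 52.9] F [-5.7 -4.1 22.8] lid front y [106.1 106.6] n 13016
```

View pics/w7b.png

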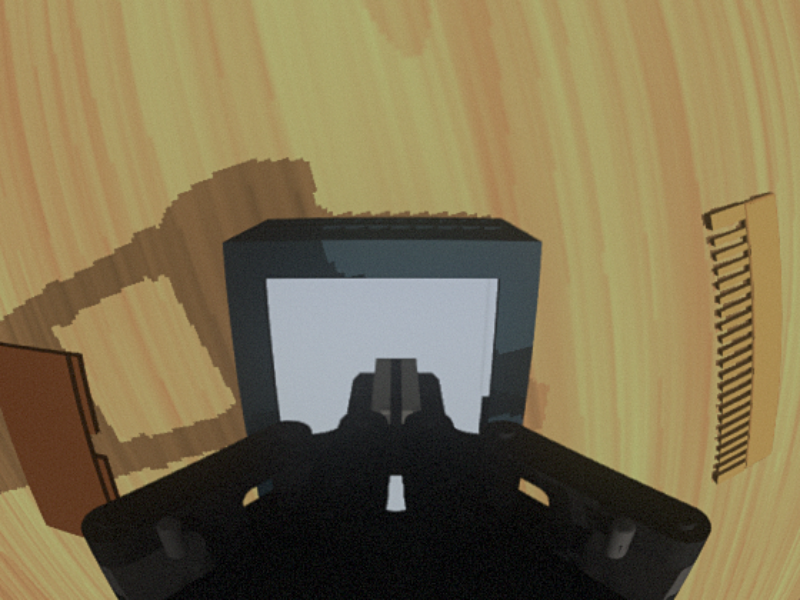

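>>> carry_out --offset '[[0,0.1,0],[0,0,0],[0,0,0],[0,0,0],[0,0,0]]' --delta_rot '[[0,0,0],[0,0,0],[0,0,0],[0,0,0],[0,0,0]]'

```text
time: 15.45
tool_pos: [0.6211, 0.1309, 0.053]
tcp_rot: [0.192, 1.557, -0.193]
wrist_force: [-5.4, -4.9, 22.4]
width: 0.0
```

>>> carry_out --offset '[[0,0.1,0],[0,0,0],[0,0,0],[0,0,0],[0,0,0]]' --delta_rot '[[0,0,0],[0,0,0],[0,0,0],[0,0,0],[0,0,0]]'

```text
time: 15.87
tool_pos: [0.6216, 0.1319, 0.053]
tcp_rot: [0.192, 1.556, -0.193]
wrist_force: [-4.8, -4.7, 22.0]
width: -0.002
```

>>> carry_out --offset '[[0,0.1,0],[0,0,0],[0,0,0],[0,0,0],[0,0,0]]' --delta_rot '[[0,0,0],[0,0,0],[0,0,0],[0,0,0],[0,0,0]]'

```text
time: 16.28
tool_pos: [0.622, 0.1327, 0.053]
tcp_rot: [0.192, 1.556, -0.193]
wrist_force: [-3.7, -5.9, 21.7]
width: -0.001
```

>>> carry_out --offset '[[0,0.1,0],[0,0,0],[0,0,0],[0,0,0],[0,0,0]]' --delta_rot '[[0,0,0],[0,0,0],[0,0,0],[0,0,0],[0,0,0]]'

```text
time: 16.7
tool_pos: [0.6225, 0.1337, 0.053]
tcp_rot: [0.192, 1.556, -0.193]
wrist_force: [-3.7, -5.4, 21.1]
width: 0.0
```

>>> carry_out --offset '[[0.1,0,0],[0,0,0],[0,0.1,0],[0,0.1,0],[0,0.1,0]]' --delta_rot '[[0,0,0],[0,0,0],[0,0,0],[0,0,0],[0,0,0]]'

```text
time: 17.12
tool_pos: [0.6239, 0.1364, 0.053]
tcp_rot: [0.192, 1.554, -0.193]
wrist_force: [-3.1, -8.0, 24.3]
width: 0.001
```

>>> carry_out --offset '[[0,0.1,0],[0,0.1,0],[0,0.1,0],[0,0,0],[0,0,0]]' --delta_rot '[[0,0,0],[0,0,0],[0,0,0],[0,0,0],[0,0,0]]'

```text
time: 17.53
tool_pos: [0.625, 0.1395, 0.053]
tcp_rot: [0.192, 1.553, -0.192]
wrist_force: [-2.6, -5.7, 23.1]
width: 0.001
```

>>> carry_out --offset '[[-1,0,0],[-3,0,0],[-4,0,0],[-4,0,0],[-4,0,0]]' --delta_rot '[[0,0,0],[0,0,0],[0,0,0],[0,0,0],[0,0,0]]'

```text
time: 17.95
tool_pos: [0.6195, 0.1405, 0.2075]
tcp_rot: [0.193, 1.565, -0.193]
wrist_force: [-0.4, -0.1, 0.1]
width: -0.001
```

>>> carry_out --offset '[[-4,0,0],[-1,-4,0],[0,-4,0],[0,0,0],[0,0,0]]' --delta_rot '[[0,0,0],[0,0,0],[0,0,0],[0,0,0],[0,0,0]]'

```text
time: 18.37
tool_pos: [0.6005, 0.0613, 0.257]
tcp_rot: [0.196, 1.562, -0.195]
wrist_force: [0.4, 0.3, -0.6]
width: 0.0
```

```bash
python3 - <<'E'
from h import *
look('w8')
s,p,R=tool();im=cv2.cvtColor(cv2.imread('pics/w8.png'),cv2.COLOR_BGR2RGB)
save('w8b',cv2.resize(marks(im,p,R,[(-37,108,58),(37,108,58),(50,120,58),(-50,120,58),(40,-36,53)]),(800,600)))
E
```

```text
tcp [  2.1  -2.4 257. ] F [ 0.4  0.3 -0.6] lid front y [106.5 108.4] n 7166
```

View pics/w8b.png

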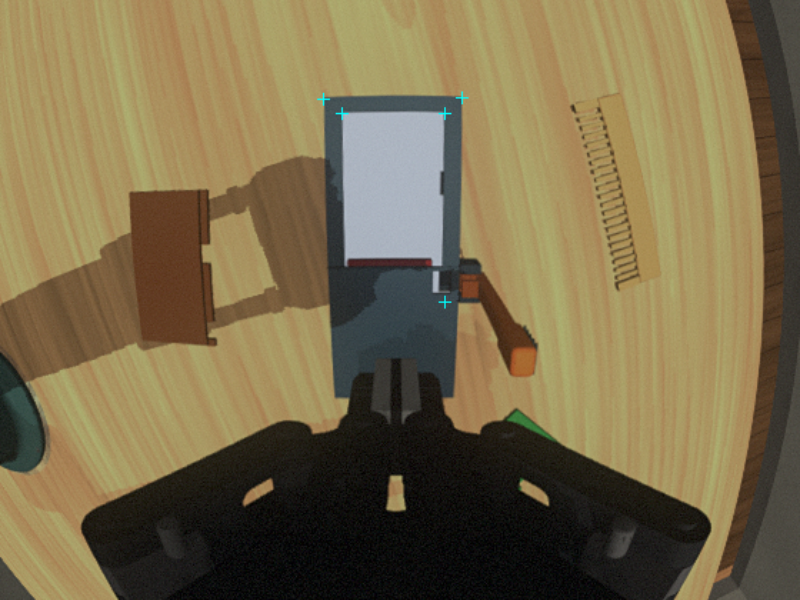

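>>> carry_out --offset '[[0,0,0],[0,0,0],[0,0,0],[0,0,0],[0,0,0]]' --delta_rot '[[7.15,0,0],[7.15,0,0],[7.15,0,0],[7.15,0,0],[7.15,0,0]]' --fingers 0.2

```text
time: 18.83
tool_pos: [0.6007, 0.0643, 0.2557]
tcp_rot: [0.683, 1.463, -0.684]
wrist_force: [0.1, 0.4, 0.9]
width: 0.599
```

>>> carry_out --offset '[[0,0,0],[0,0,0],[0,0,0],[0,0,0],[0,0,0]]' --delta_rot '[[7.15,0,0],[7.15,0,0],[7.15,0,0],[7.15,0,0],[7.15,0,0]]'

```text
time: 19.25
tool_pos: [0.6007, 0.0644, 0.2556]
tcp_rot: [1.155, 1.245, -1.157]
wrist_force: [-1.1, 0.7, 0.1]
width: 0.602
```

>>> carry_out --offset '[[0,0,0],[0,0,0],[0,0,0],[0,3.7,0.9],[0,3.6,0.9]]' --delta_rot '[[7.15,0,0],[7.15,0,0],[4.2,0,0],[0,0,0],[0,0,0]]'

```text
time: 19.67
tool_pos: [0.6666, 0.0299, 0.2555]
tcp_rot: [1.385, 1.087, -1.388]
wrist_force: [1.4, -0.0, -0.2]
width: 0.599
```

>>> carry_out --offset '[[0,0,0],[0,0,0],[0,0,0],[0,0,0],[0,0,0]]' --delta_rot '[[0,0,0],[0,0,0],[0,0,0],[0,0,0],[0,0,0]]'

```text
time: 20.08
tool_pos: [0.6666, 0.0284, 0.2572]
tcp_rot: [1.387, 1.084, -1.388]
wrist_force: [0.1, -0.2, 0.3]
width: 0.599
```

```bash
python3 - <<'E'
from h import *
s,p,R=tool();print(wc(p).round(1),s['width'])
for r,G in goal('y')[:1]: print('rot',r.round(1),'off cm',((cw(75,-20,168)-p)@G*100).round(2))
im,d=read_camera('wrist');P=wpts(d,p,R);hsv=cv2.cvtColor(im,cv2.COLOR_RGB2HSV)
o=(cv2.inRange(hsv,(3,170,60),(20,255,255))>0)&(P[...,2]>.12)&(P[...,2]<.24)&(d>0)
Q=np.array([wc(q) for q in P[o]]);print(np.percentile(Q,[2,50,98],axis=0).round(1))
save('w9',cv2.resize(im,(800,600)))
E
```

```text
[ 74.2 -18.4 257.2] 0.5991034192310649
rot [-0. -0.  0.] off cm [8.92 0.08 0.16]
[[ 58.3 -27.3 125.9]
 [ 64.7 -21.8 205.3]
 [ 69.5 -14.  207. ]]
```

View pics/w9.png

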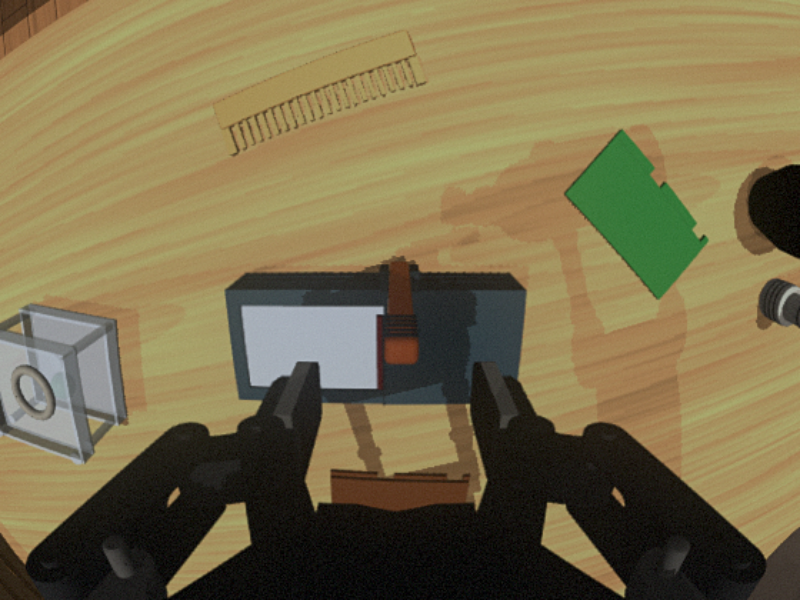

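>>> carry_out --offset '[[0,-0.8,0.17],[3,0,0],[3,0,0],[2.8,0,0],[0,0,0]]' --delta_rot '[[0,0,0],[0,0,0],[0,0,0],[0,0,0],[0,0,0]]'

```text
time: 20.55
tool_pos: [0.6536, 0.0278, 0.1626]
tcp_rot: [1.382, 1.09, -1.398]
wrist_force: [-1.0, -0.3, -0.9]
width: 0.599
```

>>> carry_out --offset '[[0,0,0],[0,0,0],[0,0,0],[0,0,0],[0,0,0]]' --delta_rot '[[0,0,0],[0,0,0],[0,0,0],[0,0,0],[0,0,0]]' --fingers -1 --newtons 25

```text
time: 20.97
tool_pos: [0.6607, 0.0275, 0.1724]
tcp_rot: [1.391, 1.079, -1.385]
wrist_force: [-0.4, -1.0, 5.9]
width: 0.182
```

>>> carry_out --offset '[[0,0,0],[0,0,0],[0,0,0],[0,0,0],[0,0,0]]' --delta_rot '[[0,0,0],[0,0,0],[0,0,0],[0,0,0],[0,0,0]]'

```text
time: 21.38
tool_pos: [0.6608, 0.0274, 0.1724]
tcp_rot: [1.391, 1.079, -1.385]
wrist_force: [-1.4, -1.2, 5.9]
width: 0.184
```

```bash
python3 - <<'E'
from h import *
s,p,R=tool();c=wc(p);print(c.round(1),s['width'],s['wrist_force'])
th=np.linspace(1.55,0.05,11)
g=np.stack([58-131*np.cos(th)+8.5*np.sin(th),56+131*np.sin(th)+8.5*np.cos(th)-19],1)
print(g.round(1).tolist());print((np.diff(g,axis=0)/10*[1,-1])[:,::-1].round(2).tolist())
E
```

```text
[ 68.9 -20.7 172.4] 0.1842856500121819 [-1.42532406 -1.20904719  5.92590575]
[[63.8, 168.1], [44.1, 167.5], [24.8, 164.0], [6.2, 157.6], [-11.3, 148.5], [-27.2, 136.9], [-41.1, 123.0], [-52.9, 107.3], [-62.1, 89.9], [-68.7, 71.4], [-72.4, 52.0]]
[[0.06, -1.97], [0.35, -1.94], [0.64, -1.86], [0.91, -1.74], [1.16, -1.59], [1.38, -1.4], [1.58, -1.17], [1.74, -0.93], [1.85, -0.66], [1.93, -0.37]]
```

>>> carry_out --offset '[[0.06,-1.97,0],[0.35,-1.94,0],[0.64,-1.86,0],[0.91,-1.74,0],[1.16,-1.59,0]]' --delta_rot '[[0,0,0],[0,0,0],[0,0,0],[0,0,0],[0,0,0]]'

```text
time: 21.8
tool_pos: [0.5724, 0.0497, 0.1412]
tcp_rot: [1.391, 1.078, -1.384]
wrist_force: [-0.5, -0.9, 4.1]
width: 0.185
```

>>> carry_out --offset '[[1.38,-1.4,0],[1.58,-1.17,0],[1.74,-0.93,0],[0,0,0],[0,0,0]]' --delta_rot '[[0,0,0],[0,0,0],[0,0,0],[0,0,0],[0,0,0]]'

```text
time: 22.22
tool_pos: [0.5357, 0.0588, 0.0908]
tcp_rot: [1.387, 1.085, -1.391]
wrist_force: [-4.6, 0.8, 0.5]
width: 0.18
```

```bash
python3 - <<'E'
from h import *
s,p,R=tool();c=wc(p);print(c.round(1),s['width'],s['wrist_force'])
E
```

```text
[-60.2 -20.6  90.8] 0.17987556121073095 [-4.57819318  0.79941626  0.50003452]
```

>>> carry_out --offset '[[1.0,-0.36,0],[1.0,-0.3,0],[1.0,-0.2,0],[1.0,-0.2,0],[0,0,0]]' --delta_rot '[[0,0,0],[0,0,0],[0,0,0],[0,0,0],[0,0,0]]'

```text
time: 22.63
tool_pos: [0.5275, 0.0609, 0.05]
tcp_rot: [1.389, 1.081, -1.387]
wrist_force: [0.9, -0.1, -0.3]
width: 0.179
```

>>> carry_out --offset '[[0.2,0,0],[0,0,0],[0,0,0],[0,0,0],[0,0,0]]' --delta_rot '[[0,0,0],[0,0,0],[0,0,0],[0,0,0],[0,0,0]]'

```text
time: 23.05
tool_pos: [0.5274, 0.0609, 0.0495]
tcp_rot: [1.389, 1.081, -1.387]
wrist_force: [2.5, 0.8, -0.8]
width: 0.18
```

>>> carry_out --offset '[[0,0,0],[0,0,0],[-2,0,0],[-2,0,0],[-2,0,0]]' --delta_rot '[[0,0,0],[0,0,0],[0,0,0],[0,0,0],[0,0,0]]' --fingers 0.0

```text
time: 23.47
tool_pos: [0.5257, 0.0608, 0.1092]
tcp_rot: [1.387, 1.084, -1.39]
wrist_force: [0.5, -0.1, 1.0]
width: 0.499
```

>>> carry_out --offset '[[0,-0.4,0],[0,0,0],[0,0,0],[0,0,0],[0,0,0]]' --delta_rot '[[0,0,0],[0,0,0],[0,0,0],[0,0,0],[0,0,0]]' --fingers -1

```text
time: 23.88
tool_pos: [0.5216, 0.0618, 0.1077]
tcp_rot: [1.387, 1.084, -1.391]
wrist_force: [-0.6, -0.4, -0.5]
width: 0.001
```

>>> carry_out --offset '[[1.5,0,0],[1.0,0,0],[0.5,0,0],[0,0,0],[0,0,0]]' --delta_rot '[[0,0,0],[0,0,0],[0,0,0],[0,0,0],[0,0,0]]'

```text
time: 24.3
tool_pos: [0.5221, 0.0619, 0.0782]
tcp_rot: [1.387, 1.084, -1.39]
wrist_force: [-0.0, -0.2, 0.0]
width: 0.003
```

```bash
python3 - <<'E'
from h import *
s,p,R=tool();c=wc(p);print(c.round(1),s['width'],s['wrist_force'])
E
```

```text
[-74.1 -20.9  78.2] 0.0030920145781984155 [-0.02683789 -0.23136252  0.03862698]
```

Now press down on the grip (top expected at 71 mm).

>>> carry_out --offset '[[0.3,0,0],[0.2,0,0],[0.2,0,0],[0,0,0],[0,0,0]]' --delta_rot '[[0,0,0],[0,0,0],[0,0,0],[0,0,0],[0,0,0]]'

```text
time: 24.72
tool_pos: [0.5228, 0.0619, 0.0722]
tcp_rot: [1.388, 1.082, -1.388]
wrist_force: [1.8, 0.6, 0.4]
width: -0.002
```

>>> carry_out --offset '[[0.1,0,0],[0.1,0,0],[0,0,0],[0,0,0],[0,0,0]]' --delta_rot '[[0,0,0],[0,0,0],[0,0,0],[0,0,0],[0,0,0]]'

```text
time: 25.13
tool_pos: [0.5231, 0.0619, 0.0709]
tcp_rot: [1.389, 1.082, -1.388]
wrist_force: [-1.8, -0.2, 5.3]
width: -0.001
```

>>> carry_out --offset '[[0.1,0,0],[0.1,0,0],[0,0,0],[0,0,0],[0,0,0]]' --delta_rot '[[0,0,0],[0,0,0],[0,0,0],[0,0,0],[0,0,0]]'

```text
time: 25.55
tool_pos: [0.5234, 0.062, 0.0706]
tcp_rot: [1.389, 1.082, -1.388]
wrist_force: [-6.0, -0.6, 16.3]
width: -0.003
```

>>> carry_out --offset '[[-1,0,0],[-3,0,0],[-3,0,0],[-3,0,0],[-3,0,0]]' --delta_rot '[[0,0,0],[0,0,0],[0,0,0],[0,0,0],[0,0,0]]'

```text
time: 25.97
tool_pos: [0.5225, 0.0619, 0.1993]
tcp_rot: [1.388, 1.083, -1.389]
wrist_force: [-0.5, 0.3, -0.8]
width: 0.0
```

>>> carry_out --offset '[[0,-2,0],[0,-2,0],[0,0,0],[0,0,0],[0,0,0]]' --delta_rot '[[0,0,0],[0,0,0],[0,0,0],[0,0,0],[0,0,0]]'

```text
time: 26.38
tool_pos: [0.4843, 0.0716, 0.1981]
tcp_rot: [1.389, 1.082, -1.388]
wrist_force: [0.4, -0.1, 0.5]
width: 0.001
```

```bash
python3 - <<'E'
from h import *
look('w10')
s,p,R=tool();im,d=read_camera('wrist');P=wpts(d,p,R);hsv=cv2.cvtColor(im,cv2.COLOR_RGB2HSV)
o=(cv2.inRange(hsv,(3,170,90),(20,255,255))>0)&(P[...,2]>.06)&(P[...,2]<.12)
Q=np.array([wc(q) for q in P[o]]);k=abs(Q[:,1]+20)<9;Q=Q[k]
for a in range(-90,60,30):
    m=abs(Q[:,0]-a)<8; print(a,m.sum(),np.median(Q[m,2]).round(1) if m.any() else None)
save('w10b',cv2.resize(im,(800,600)))
E
```

```text
tcp [-113.1  -20.6  198.1] F [ 0.4 -0.1  0.5] lid front y [106.5 108.3] n 9417
-90 118 70.2
-60 240 69.9
-30 223 68.4
0 246 68.3
30 285 68.4
```

View pics/w10b.png

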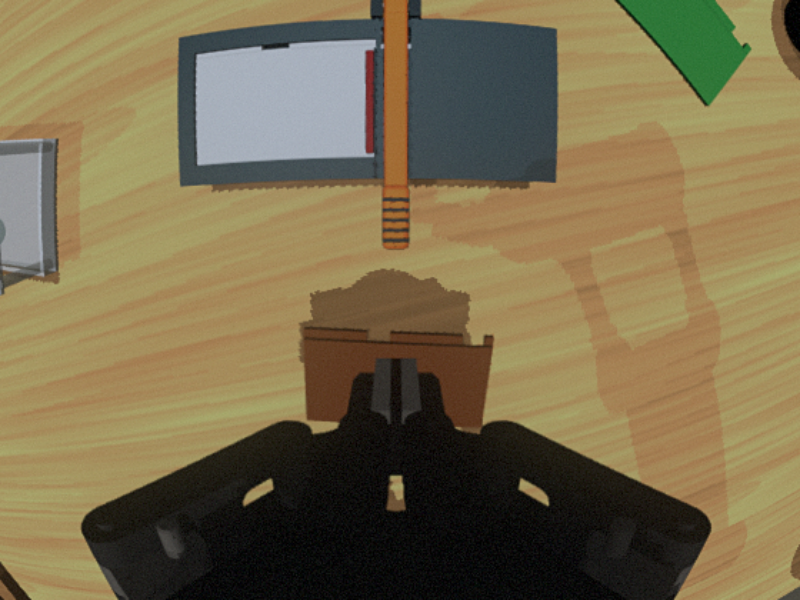

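The picture shows the lid white from (196,40) out to the end lip, and the lever flat from the hinge to its grip at (396,220). Beam height is constant at 68.4 mm, so the lever angle is 0 and the tooth is in its notch. The robot is clear, so I'm handing in.

```bash
python3 -c "
from h import *
print(finish_job())"
```

```text
the job is handed in; nothing more can be done
None
```

The lid is fully shut and the lever is down flat and locked over it. I handed the job in at about 26.5 s of the 72 s, with the robot touching nothing.

- **Lever up:** I pinched the grip and swung it to about 1.55 rad, well past the 0.45 that frees the lid.
- **Lid shut:** I dragged it shut with about 18 N, and the camera showed it following the fingertips for about 76 mm. I then lifted, set the tips back and pushed again at about 21–26 N to check it was against the end wall. The highest reading was about 26 N, against the 40 N crack limit.
- **Lever down:** I swung it back by its grip, then pressed it with shut fingertips until it stopped hard at about 16 N, with the grip top at 71 mm. That is the height expected for angle 0.

**Last checks:** The lid was visible right up to the end lip (y about 108 mm). The lever beam sat at a constant 68.4 mm along its length, so it is flat. The gripper made contact only with the lever and the lid.

**Unclear check:** The second push did not confirm the end wall by force alone, because the sideways force rose only from about 5 N to 8 N while the tips slipped. I took the lid as shut from its tracked travel, the picture and the lever dropping fully into its notch. I did not measure the vase, flashlight, comb and tiers again at the end.

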